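# Open the combination lock box on the repair bench

### The arm

A 7-joint arm with a two-finger parallel gripper is mounted at the origin on the work surface. World frame = base frame: x ahead of the robot, y to its left, z up, the work surface at z = 0. Lengths are in m, angles in rad, forces in N, time in s.
With the tool pointing down it reaches from about 0.4 to 0.875 m from the base axis. Payload 19.3 kg.
Tool frame: the origin (TCP) lies on the mounting face of the last link; the fingertips stand 173 mm ahead of it and the grasp point (between the pads) lies 155 mm ahead of it (bot.grip_point_offset is the distance from the TCP to the grasp point, in m); z points along the fingers, y is the line along which they close (so a half turn about z gives the same grasp; the last joint's range is limited). The gripper opens to 85 mm and grips with 20 to 120 N. Pads are 22 mm wide; open, the fingers measure 114 mm over their backs; the gripper's body (76 mm by 85 mm) begins 54 mm behind the grasp point. The pads swing forward as they close: fully open they stand 13 mm farther back than shut.
Start: joints at [1.193, 0.521, -0.036, 1.599, 0.021, 1.021, -0.113], TCP at [0.189, -0.596, 0.405] pointing down, gripper open.
Joint ranges: [-2.91, 2.91], [-0.3, 2.13], [-1.5, 1.42], [0.17, 2.43], [-1.26, 4.41], [0.16, 1.93], [-2.52, 2.52]. Speed limits (rad/s): [1.89, 1.89, 2.39, 2.39, 3.01, 3.01, 3.01].

### API

Orientations are given as [roll, pitch, yaw] about the fixed x, y, z axes, in that order (R = Rz(yaw) Ry(pitch) Rx(roll)).
In Python, from workcell import bot gives the robot as it stands.
- The arm moves only by the tool arm_command, never from a script. Its argument "deltas" is a list of rows, each a list of 3 entries, a list of its own where there are three numbers: the shift along the tool's x, y, z in cm, then the turn, a rotation vector about the tool's x, y, z in rad, then the finger opening in cm, from 0 to 8.54. In form: [[[tx, ty, tz], [rx, ry, rz], claw], ...]. A call has 1 to 20 rows; each row shifts and turns the commanded pose from where the row before left it, along the tool's axes as they then stand; what a row does not reach is not made up. A row lasts 1/10 s, in which the tool goes at most 50 mm and 8.59 degrees, less where a joint would pass 70% of its speed; a pose out of reach is approached as far as the arm can. A call with a gripper value outside its range is refused whole. The fingers move at their own pace and stop on an object; "newtons" is the grip in N (left out, the last holds). Time passes only in rows, so rows that do not move let the fingers close. It gives the time, the measured TCP pose, the force, the opening and the grip force at its end, in the units of the state.
- bot.observe(): the state, without advancing time (a new reading comes with each control period).
- bot.grab_frame(name): name is "scene" or "top" or "wrist"; returns a dict with "frame" (400x640x3 uint8, red, green, blue), "K" (3x3 intrinsics, pixels), "rvec" (rotation vector, rad) and "tvec" (3), from world to camera coordinates, as OpenCV has them; the wrist camera has in their place "T_tool_cam" (4x4, takes a point from camera to tool coordinates, whose origin is the TCP and whose axes are the flange's). Camera axes: x right, y down, z forward; pixel columns grow to the right and rows downward; lengths in m; the calibration is good to about 2 mm. A picture is of the moment at which its call begins: read the wrist's pose just before it. There is no depth.
- bot.job_done(): hands the job in; it is judged then, once.
Trained networks look in a picture, given as the dict that the camera call returned (one of the last four; its "shot" number tells which), for a name from the list of things; names that differ only in an ending like _2 or _b are one class to them, and where a whole thing is asked for, a point or a joint stands for the part that bears it (a point fixed in the world has none). Each returns a list of dicts, best first, with "p" (0 to 1); they miss things now and then, are a little off and sometimes report something else, mostly with a low value. They report only what shows in the picture. A call takes as long as a camera call.
- bot.find_in(name, picture): "rect" ([left, top, width, height] in pixels, round what is visible of it).
- bot.mark_of(name, picture): "at" ([column, row] in pixels: a listed point, or the origin of a listed thing).
The state is a dict: "clock": time; "qpos": joint angles; "qd": joint speeds; "joint_efforts": joint torques, N m; "position": TCP position; "tool_rot": TCP orientation; "force": force on the tool from outside, world axes, zero at the start; "moment": the same for the moment, N m; "grip_width": finger opening in m; "finger_force": force on a finger pad.
Only numpy, scipy, OpenCV 4.12 (cv2) and the standard library are available. Lean on these libraries where they do the work, as an engineer would, in place of code of your own. Each camera call takes 0.05 s, during which the arm holds its last target. There are 200 camera calls.

### The job

Open the lock box on the bench: roll its three number wheels, with light fingertip strokes, until they read 4, 7, 2 from left to right (as seen from the robot's side), then slide the orange release to the right until the sprung lid lets go and swings up, and let the release spring back. Be gentle with the lock - no more than about 1.5 kg of push - leave the lid standing open with the code still showing, and do not disturb the things lying around the box.

Things in the scene. Friction and masses are not known exactly. Their poses are not given: they have to be found in the camera images.
- lockbox: dark grey steel lock box bolted to the bench, 250 mm deep (x), 260 mm wide (y), 75 mm high; origin: centre of its underside; x away from the robot's side, y to the left seen from there, z up. Its front strip (x -125 to -55 mm) is a fixed level deck with the lock, its top 75 mm up; the shut lid behind is level with it within 5 mm. It is rigid: pressing 1 to 2 mm too deep, or touching it faster than 15 to 20 mm/s, can exceed 15 N
- deck (a point): middle of the deck's top (box x -90, y 0 mm), axes as the box's. On this line along y: the wheels' middles at y = 62, 45, 28 mm (6 mm gaps), the orange nub's at -45 mm. They sit in an aluminium lock plate (56 by 165 mm), whose top stands 2.5 mm over the deck; the plate's seat is not exact: it and all it carries sit rigidly up to 2.5 mm higher or lower than told. Nothing else stands there
- dial_left (a joint): left black number wheel: 30 mm diameter, 11 mm wide, axis along box y, its top 7.5 mm over the plate; numerals 0-9, 9.4 mm of rim apart. rad / 0.6283 = number on top, between the red marks; it grows as the wheel's top is rolled away from the robot (box +x); turns endlessly. A spring click centres it on each number: 2 to 3 N along the rim turns it; left near half way it may hang between two. Code: 4
- dial_middle (a joint): middle black number wheel: 30 mm diameter, 11 mm wide, axis along box y, its top 7.5 mm over the plate; numerals 0-9, 9.4 mm of rim apart. rad / 0.6283 = number on top, between the red marks; it grows as the wheel's top is rolled away from the robot (box +x); turns endlessly. A spring click centres it on each number: 2 to 3 N along the rim turns it; left near half way it may hang between two. Code: 7
- dial_right (a joint): right black number wheel: 30 mm diameter, 11 mm wide, axis along box y, its top 7.5 mm over the plate; numerals 0-9, 9.4 mm of rim apart. rad / 0.6283 = number on top, between the red marks; it grows as the wheel's top is rolled away from the robot (box +x); turns endlessly. A spring click centres it on each number: 2 to 3 N along the rim turns it; left near half way it may hang between two. Code: 2
- dial_left_top (a point): nominal highest point of the left wheel, mid-width, 10 mm over the deck, 85 mm above the bench; fixed to the box (axes as the box's): the true wheel is up to 2.5 mm higher or lower, to be felt
- dial_middle_top (a point): the same point of the middle wheel, 17 mm to the right of the left one
- dial_right_top (a point): the same point of the right wheel, 17 mm to the right of the middle one
- release (a joint): orange release: a nub 22 mm (x) by 12 mm (y), 14 mm high above the lock plate, that slides to the right (box -y). In m: 0 at rest, 0.014 at its stop. A spring draws it back (2 N at first, 5 N at the stop). The lid is freed at about 0.010. With a wheel off its number it goes only 1.5 mm and then stands hard against the lock
- release_face (a point): middle of the left face (the face to push) of the orange nub at rest, nominally 9.5 mm above the deck; fixed to the box. 60 mm of clear plate between it and the right wheel
- lid (a joint): flat steel lid, 178 mm by 258 mm by 8 mm, hinged at the far (+x) end of the box. Value in rad: 0 shut (0.03 of play on its catch), 0.95 fully open. A spring lifts it by itself in about 2 s once freed, and it stays up
- lid_edge (a point): middle of the top of the lid's front edge (toward the robot); its height tells how far the lid is open
- glue: white plastic glue bottle with a blue band and a thin nozzle standing on the bench beside the box, 32 mm in diameter, 85 mm high, origin at the centre of its foot; leave alone
- cleaner: green can with a black band and a pale top standing on the bench beside the box, 52 mm in diameter, 130 mm high, origin at the centre of its foot; leave alone
- cutters: side cutters with blue handles lying on the bench beside the box, about 140 mm long, 55 mm over the handles, 14 mm high, origin beneath the pivot, jaws along its +x; leave alone
- flux_tin: small round flux tin with a yellow lid on the bench beside the box, 54 mm in diameter, 22 mm high, origin at the centre of its foot; leave alone

How it is judged:
On the way, in this order (a step that is already met when the one before it is completed fails the run):
1. the three wheels show 4, 7, 2 ((value of joint dial_left between 2.3633 and 2.6633 rad or value of joint dial_left between -3.9199 and -3.6199 rad or value of joint dial_left between 8.6465 and 8.9465 rad) and (value of joint dial_middle between 4.2482 and 4.5482 rad or value of joint dial_middle between -2.035 and -1.735 rad or value of joint dial_middle between 10.5314 and 10.8314 rad) and (value of joint dial_right between 1.1066 and 1.4066 rad or value of joint dial_right between -5.1765 and -4.8765 rad or value of joint dial_right between 7.3898 and 7.6898 rad)), for 0.2 s.
2. the release is slid to the right past the catch, with the code showing (all of step 1 and value of joint release above 0.008 m), for 0.02 s.
At the end, for the whole second after the job is handed in: the wheels show 4, 7, 2 (each within 0.15 rad), the lid stands open by more than 0.8 rad and is still, and the release is back within 3 mm of its rest (all of step 1 and value of joint lid above 0.8 rad and velocity of joint lid below 0.1 rad/s and value of joint release below 0.003 m); the robot touches nothing.
It fails at once if the robot pushes on the lock box or any of its parts with more than 15 N (contact force between any of the fingers, the arm and lockbox above 15 N).
It fails at once if a thing beside the box is moved by more than 20 mm or tipped (distance of any of glue, cleaner, cutters, flux_tin from where it was at the start of the episode above 0.02 m or angle between any of glue, cleaner, cutters, flux_tin's own z axis and vertical above 0.3 rad).
It also fails if it takes over 58 s, if anything falls off the work surface, if the arm or the gripper's body presses on something with over 40 N, if the wrist force passes 120 N, or if a joint passes its speed limit or range.

## Working session

There is one attempt and no reset: what is moved stays moved. The work goes in short steps, Python scripts to look and compute and a tool call to move; the robot and the scene stay as the last step left them, time stands still between calls to the robot, and variables do not carry over. Pictures are saved under pics/ and viewed, at most 10 in all, crops included, and the job is handed in when it is done.

Besides the shell and the picture viewer there is one more tool, called after ">>>" as name(argument=value, ...), one argument or row to a line, values as JSON. arm_command: Moves the arm, as the interface text tells. Its arguments: {"type":"object","properties":{"deltas":{"type":"array","items":{"type":"array"}},"newtons":{"type":"number"}},"required":["deltas"]}

```bash
mkdir -p pics; ls; cat > h.py <<'E'
import numpy as np, cv2
from scipy.spatial.transform import Rotation as R
from workcell import bot
def tool():
    s=bot.observe(); return np.array(s["position"]), s["tool_rot"], s
def rot(t):
    t=np.array(t)
    return t if t.shape==(3,3) else R.from_euler('xyz',t).as_matrix()
def ray(f,uv,p=None,r=None):
    uv=np.array(uv,float)
    d=np.array([*(np.linalg.inv(f["K"])@[uv[0],uv[1],1])])
    if "rvec" in f:
        M=cv2.Rodrigues(np.array(f["rvec"],float))[0]; t=np.array(f["tvec"]).ravel()
        return -M.T@t, M.T@d
    T=np.eye(4);T[:3,:3]=rot(r);T[:3,3]=p; T=T@np.array(f["T_tool_cam"])
    return T[:3,3],T[:3,:3]@d
def atz(f,uv,z,p=None,r=None):
    c,d=ray(f,uv,p,r); return c+d*(z-c[2])/d[2]
def proj(f,P,p=None,r=None):
    if "rvec" in f: M=cv2.Rodrigues(np.array(f["rvec"],float))[0]; q=M@P+np.array(f["tvec"]).ravel()
    else:
        T=np.eye(4);T[:3,:3]=rot(r);T[:3,3]=p; T=np.linalg.inv(T@np.array(f["T_tool_cam"])); q=T[:3,:3]@P+T[:3,3]
    q=f["K"]@q; return q[:2]/q[2]
Z={"lockbox":0,"deck":.075,"dial_left_top":.085,"dial_middle_top":.085,"dial_right_top":.085,"release_face":.0845,"lid_edge":.075,"glue":0,"cleaner":0,"cutters":0,"flux_tin":0}
E
python3 - <<'E'
from h import *
np.set_printoptions(precision=4,suppress=True)
p,r,s=tool(); print(s)
for n in("scene","top","wrist"):
    p,r,s=tool()
    f=bot.grab_frame(n); cv2.imwrite(f"pics/{n}0.png",f["frame"][:,:,::-1])
    if n=="wrist": print(f["T_tool_cam"],f["K"])
    for k,z in Z.items():
        m=bot.mark_of(k,f)
        if m: print(n,k,m[0]["at"],round(m[0]["p"],2),atz(f,m[0]["at"],z,p,r))
E
```

```text
pics
{'clock': 0.0, 'qpos': array([ 1.1928,  0.522 , -0.0363,  1.6   ,  0.0212,  1.0211, -0.1128]), 'qd': array([-0.001 , -0.0007,  0.0011, -0.0023, -0.002 ,  0.0004,  0.0006]), 'joint_efforts': array([  0.0013, -92.7102,   1.9805, -36.9934,   0.0181,   0.008 ,
         0.    ]), 'position': array([ 0.1893, -0.5955,  0.4041]), 'tool_rot': array([-3.1405,  0.0001,  0.3078]), 'force': array([ 0.6802, -1.4602, -0.2229]), 'moment': array([-0.0369, -0.0159,  0.036 ]), 'finger_force': 0.0, 'grip_width': 0.08565462048226445}
scene lockbox [228.3, 243.8] 0.71 [ 0.5847 -0.1346  0.    ]
scene deck [223.9, 188.4] 0.79 [ 0.5063 -0.1117  0.075 ]
scene dial_left_top [251.6, 177.2] 0.93 [ 0.5055 -0.0555  0.085 ]
scene dial_middle_top [241.6, 178.5] 0.55 [ 0.5022 -0.0743  0.085 ]
scene release_face [200.6, 185.5] 0.82 [ 0.4918 -0.1518  0.0845]
scene lid_edge [221.0, 200.9] 0.88 [ 0.5315 -0.1231  0.075 ]
scene glue [325.7, 187.8] 0.78 [0.5251 0.0886 0.    ]
scene cleaner [119.9, 258.0] 0.69 [ 0.5462 -0.3403  0.    ]
scene cutters [324.1, 240.5] 0.57 [0.6388 0.0457 0.    ]
scene flux_tin [139.1, 201.3
[... 162 characters left out ...]
 [378.7, 236.2] 0.61 [ 0.5101 -0.0639  0.085 ]
top dial_middle_top [383.3, 234.4] 0.82 [ 0.5138 -0.0741  0.085 ]
top dial_right_top [389.7, 241.3] 0.71 [ 0.4984 -0.0876  0.085 ]
top release_face [416.6, 246.6] 0.89 [ 0.4855 -0.1462  0.0845]
top lid_edge [405.8, 225.3] 0.67 [ 0.5329 -0.1259  0.075 ]
top glue [310.9, 229.2] 0.63 [0.531  0.0865 0.    ]
top cleaner [493.8, 217.5] 0.66 [ 0.5487 -0.3465  0.    ]
top flux_tin [469.7, 272.9] 0.64 [ 0.4202 -0.2834  0.    ]
[[ 0.0012 -0.9566 -0.2913  0.0747]
 [ 1.      0.0011  0.0006  0.0013]
 [-0.0002 -0.2913  0.9566  0.0293]
 [ 0.      0.      0.      1.    ]] [[355.5835   0.     318.5947]
 [  0.     355.5835 197.047 ]
 [  0.       0.       1.    ]]
```

>>> arm_command(
  deltas=[
    [[0,0,0],[0,0,0.139],4],
    [[0,0,0],[0,0,0.139],4],
    [[0,0,0],[0,0,0.139],4],
    [[0,0,0],[0,0,0.14],4],
    [[1.13,-3.4,0.4],[0,0,0],4],
    [[1.13,-3.4,0.4],[0,0,0],4],
    [[1.13,-3.4,0.4],[0,0,0],4],
    [[1.13,-3.4,0.4],[0,0,0],4],
    [[1.13,-3.4,0.4],[0,0,0],4],
    [[1.13,-3.4,0.4],[0,0,0],4],
    [[1.13,-3.4,0.4],[0,0,0],4],
    [[1.13,-3.4,0.4],[0,0,0],4],
    [[1.13,-3.4,0.4],[0,0,0],4],
    [[1.13,-3.4,0.4],[0,0,0],4],
    [[1.13,-3.4,0.4],[0,0,0],4],
    [[1.13,-3.4,0.4],[0,0,0],4],
    [[1.13,-3.4,0.4],[0,0,0],4],
    [[1.13,-3.4,0.4],[0,0,0],4],
    [[1.13,-3.4,0.4],[0,0,0],4],
    [[1.13,-3.4,0.4],[0,0,0],4],
  ],
)

```text
clock: 3.8
position: [0.4994, -0.1117, 0.3407]
tool_rot: [-3.142, -0.0, -0.249]
force: [1.0, -0.2, -0.0]
grip_width: 0.0404
finger_force: 0.0
```

>>> arm_command(
  deltas=[
    [[0,0,0],[0,0,0],4],
    [[0,0,0],[0,0,0],4],
    [[0,0,0],[0,0,0],4],
  ],
)

```text
clock: 4.1
position: [0.4983, -0.1139, 0.3408]
tool_rot: [3.141, 0.0, -0.25]
force: [0.2, -0.4, -0.2]
grip_width: 0.0401
finger_force: 0.0
```

```bash
cat > look.py <<'E'
from h import *
import sys
np.set_printoptions(precision=4,suppress=True)
p,r,s=tool(); print(s["clock"],p,r,s["force"],s["grip_width"])
f=bot.grab_frame("wrist"); cv2.imwrite(f"pics/{sys.argv[1]}.png",f["frame"][:,:,::-1])
for k in("deck","dial_left_top","dial_middle_top","dial_right_top","release_face","lid_edge"):
    m=bot.mark_of(k,f)
    if m:
        P=atz(f,m[0]["at"],Z[k],p,r); print(k,m[0]["at"],round(m[0]["p"],2),P,"tool:",(rot(r).T@(P-p))*100)
E
python3 look.py w1
```

```text
4.1 [ 0.4983 -0.1139  0.3408] [ 3.1412  0.0001 -0.2503] [ 0.248  -0.3696 -0.2052] 0.04009884768830514
deck [318.1, 198.1] 0.84 [ 0.5006 -0.1153  0.075 ] tool: [ 0.2596  0.0641 26.5784]
dial_left_top [222.9, 203.7] 0.57 [ 0.5155 -0.0533  0.085 ] tool: [ 0.1683 -6.3085 25.5757]
dial_middle_top [252.2, 203.8] 0.96 [ 0.5106 -0.0723  0.085 ] tool: [ 0.1633 -4.3474 25.5765]
dial_right_top [278.9, 201.4] 0.88 [ 0.5078 -0.0901  0.085 ] tool: [ 0.3338 -2.5543 25.5773]
release_face [376.6, 201.4] 0.93 [ 0.4915 -0.1534  0.0845] tool: [ 0.3247  3.9838 25.6301]
lid_edge [316.7, 147.7] 0.59 [ 0.5349 -0.123   0.075 ] tool: [ 3.7769 -0.0321 26.578 ]
```

View pics/w1.png

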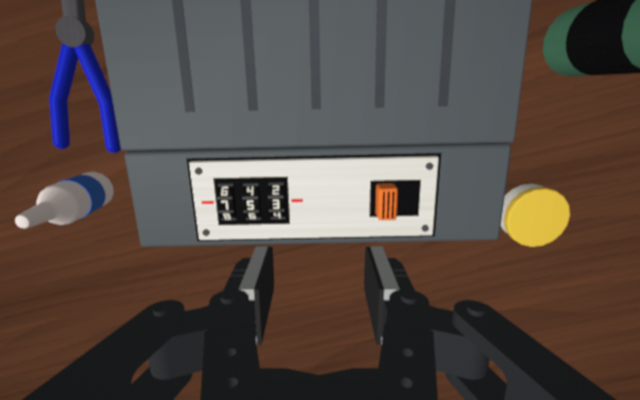

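```bash
cat > plate.py <<'E'
from h import *
def plate(f,p,r,z=.0775):
    g=f["frame"].astype(int); m=((g.min(2)>150)).astype(np.uint8)
    m=cv2.morphologyEx(m,cv2.MORPH_CLOSE,np.ones((5,5)))
    cs,_=cv2.findContours(m,cv2.RETR_EXTERNAL,cv2.CHAIN_APPROX_NONE)
    c=max(cs,key=cv2.contourArea)[:,0,:]
    Q=np.array([atz(f,u,z,p,r)[:2] for u in c])*1000
    (cx,cy),sz,a=cv2.minAreaRect(Q.astype(np.float32))
    a=np.radians(a)
    while a>np.pi/4:a-=np.pi/2
    while a<-np.pi/4:a+=np.pi/2
    return np.array([cx,cy])/1000,sz,a
E
python3 - <<'E'
from plate import *
np.set_printoptions(precision=4,suppress=True)
p,r,s=tool(); f=bot.grab_frame("wrist")
c,sz,a=plate(f,p,r); print(c,sz,a)
X=np.array([np.cos(a),np.sin(a)]);Y=np.array([-X[1],X[0]])
for n,y in(("L",62),("M",45),("R",28),("nub",-45),("face",-39)):
    P=np.array([*(c+Y*y/1000),.085]); print(n,P,rot(r).T@(P-p)*100,proj(f,P,p,r))
im=cv2.resize(f["frame"][150:250,185:445,::-1],(780,300),interpolation=cv2.INTER_CUBIC);cv2.imwrite("pics/c1.png",im)
E
```

```text
[ 0.5012 -0.1125] (165.95303344726562, 56.29127883911133) -0.22767297580060153
L [ 0.5152 -0.0521  0.085 ] [ 0.0883 -6.3472 25.5793] [222.4304 204.8171]
M [ 0.5113 -0.0687  0.085 ] [ 0.1261 -4.6476 25.5794] [247.7564 204.3089]
R [ 0.5075 -0.0853  0.085 ] [ 0.1639 -2.948  25.5794] [273.1043 203.8003]
nub [ 0.491  -0.1564  0.085 ] [ 0.3263  4.3502 25.5796] [382.2    201.6113]
face [ 0.4924 -0.1505  0.085 ] [ 0.313   3.7503 25.5796] [373.2179 201.7916]
```

View pics/c1.png

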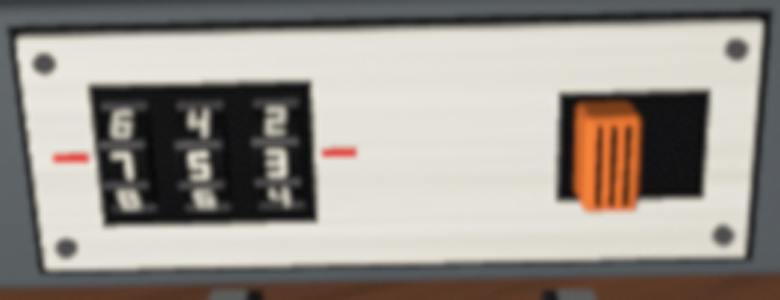

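>>> arm_command(
  deltas=[
    [[-0.35,-1.1,1.5],[0,0,-0.022],4],
    [[-0.35,-1.1,1.5],[0,0,0],4],
    [[0,0,1.5],[0,0,0],4],
    [[0,0,1.5],[0,0,0],4],
    [[0,0,1.0],[0,0,0],4],
    [[0,0,0.5],[0,0,0],4],
    [[0,0,0.2],[0,0,0],4],
    [[0,0,0],[0,0,0],4],
    [[0,0,0],[0,0,0],4],
  ],
)

```text
clock: 5.4
position: [0.4973, -0.0901, 0.2642]
tool_rot: [-3.142, -0.001, -0.227]
force: [-0.2, -0.0, 0.1]
grip_width: 0.0402
finger_force: 0.0
```

```bash
python3 look.py w2
```

```text
5.4 [ 0.4973 -0.0901  0.2642] [-3.1415 -0.0007 -0.2273] [-0.2379 -0.0022  0.0845] 0.04015662451772776
deck [366.5, 232.8] 0.69 [ 0.5003 -0.1156  0.075 ] tool: [ 0.8568  2.4223 18.9174]
dial_middle_top [271.9, 241.1] 0.71 [ 0.5104 -0.0722  0.085 ] tool: [ 0.8593 -2.0385 17.9177]
dial_right_top [307.2, 238.7] 0.79 [ 0.5079 -0.0882  0.085 ] tool: [ 0.9803 -0.4212 17.9177]
release_face [452.8, 240.9] 0.89 [ 0.4916 -0.1531  0.0845] tool: [ 0.857   6.2639 17.9671]
lid_edge [370.0, 156.6] 0.69 [ 0.5366 -0.1241  0.075 ] tool: [ 4.589   2.4308 18.92  ]
```

View pics/w2.png

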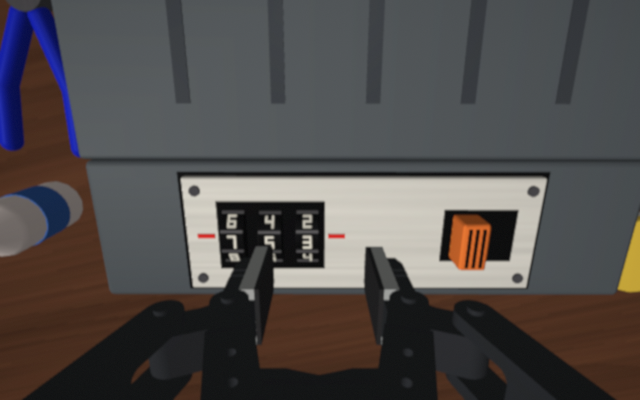

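```bash
python3 - <<'E'
from plate import *
np.set_printoptions(precision=4,suppress=True)
p,r,s=tool(); f=bot.grab_frame("wrist")
c,sz,a=plate(f,p,r,.079); print(c,sz,a)
g=f["frame"].astype(int)
for row in(180,208,225,236): 
    m=(g[row].min(1)>150).astype(int); e=np.flatnonzero(np.diff(m)); print(row,e)
im=cv2.resize(f["frame"][190:290,180:440,::-1],(780,300),interpolation=cv2.INTER_CUBIC);cv2.imwrite("pics/c2.png",im)
E
```

```text
[ 0.5016 -0.1128] (164.89874267578125, 54.97095489501953) -0.22601928592171672
180 [180 546]
208 [183 214 324 540]
225 [185 216 226 229 232 234 271 272 302 304 324 442 516 537]
236 [186 196 214 217 226 234 265 271 303 310 324 327 344 441 514 535]
```

View pics/c2.png

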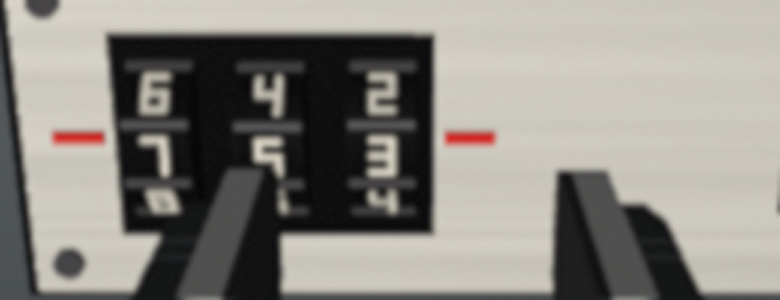

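>>> arm_command(
  deltas=[
    [[-0.1,0.1,0.1],[0,0,0],4],
    [[0,0,0.1],[0,0,0],4],
    [[0,0,0.1],[0,0,0],4],
    [[0,0,0.1],[0,0,0],4],
    [[0,0,0],[0,0,0],4],
  ],
)

```text
clock: 6.3
position: [0.4959, -0.0907, 0.2595]
tool_rot: [-3.142, 0.0, -0.227]
force: [-0.1, 0.1, 0.6]
grip_width: 0.04
finger_force: 0.0
```

>>> arm_command(
  deltas=[
    [[0,0,0.1],[0,0,0],4],
    [[0,0,0.05],[0,0,0],4],
  ],
)

```text
clock: 6.5
position: [0.4959, -0.0907, 0.2581]
tool_rot: [-3.142, 0.0, -0.227]
force: [-0.1, -0.3, -0.5]
grip_width: 0.0398
finger_force: 0.0
```

>>> arm_command(
  deltas=[
    [[0,0,0.1],[0,0,0],4],
    [[0,0,0],[0,0,0],4],
  ],
)

```text
clock: 6.7
position: [0.496, -0.0907, 0.2574]
tool_rot: [-3.141, -0.0, -0.227]
force: [-1.8, 0.3, 7.0]
grip_width: 0.0399
finger_force: 3.7
```

>>> arm_command(
  deltas=[
    [[0.15,0,0],[0,0,0],4],
    [[0.15,0,0],[0,0,0],4],
    [[0.15,0,0],[0,0,0],4],
    [[0.15,0,0],[0,0,0],4],
  ],
)

```text
clock: 7.1
position: [0.5021, -0.0922, 0.2577]
tool_rot: [-3.141, -0.001, -0.227]
force: [0.9, -0.3, 9.5]
grip_width: 0.04
finger_force: 4.6
```

```bash
cat > crop.py <<'E'
from h import *
import sys
p,r,s=tool(); f=bot.grab_frame("wrist"); print(s["clock"],p,s["force"])
im=cv2.resize(f["frame"][190:290,180:440,::-1],(780,300),interpolation=cv2.INTER_CUBIC);cv2.imwrite(f"pics/{sys.argv[1]}.png",im)
E
python3 crop.py c3
```

```text
7.1 [ 0.50210489 -0.09218202  0.25765799] [ 0.86174726 -0.25848866  9.4659128 ]
```

View pics/c3.png

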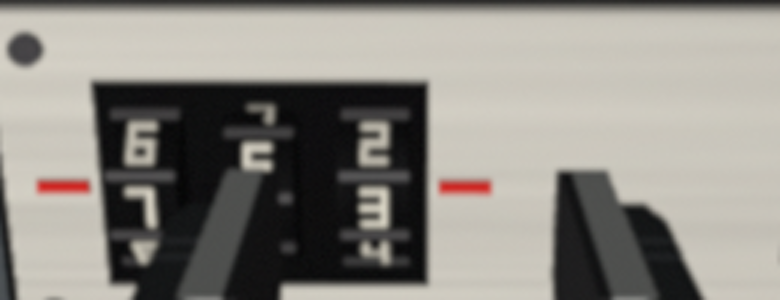

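>>> arm_command(
  deltas=[
    [[0.15,0,-0.02],[0,0,0],4],
    [[0.15,0,0],[0,0,0],4],
    [[0.15,0,0],[0,0,0],4],
    [[0.15,0,0],[0,0,0],4],
  ],
)

```text
clock: 7.55
position: [0.5077, -0.0934, 0.2577]
tool_rot: [-3.142, -0.0, -0.227]
force: [-1.1, 0.5, 9.3]
grip_width: 0.0398
finger_force: 4.2
```

>>> arm_command(
  deltas=[
    [[0.15,0,0],[0,0,0],4],
    [[0.15,0,0],[0,0,0],4],
    [[0.15,0,0],[0,0,0],4],
    [[0.15,0,0],[0,0,0],4],
    [[0.1,0,0],[0,0,0],4],
  ],
)

```text
clock: 8.05
position: [0.5146, -0.0951, 0.2575]
tool_rot: [-3.142, -0.0, -0.227]
force: [-1.0, 0.4, 5.0]
grip_width: 0.0403
finger_force: 2.3
```

>>> arm_command(
  deltas=[
    [[0,0,-0.2],[0,0,0],4],
    [[0,0,-0.6],[0,0,0],4],
    [[-0.7,0,0],[0,0,0],4],
    [[-0.7,0,0],[0,0,0],4],
  ],
)

```text
clock: 8.45
position: [0.5001, -0.0917, 0.2655]
tool_rot: [-3.142, -0.0, -0.227]
force: [-0.2, 0.9, -0.3]
grip_width: 0.0401
finger_force: 0.0
```

```bash
python3 crop.py c4
```

```text
8.45 [ 0.50011966 -0.09174305  0.26551198] [-0.19270524  0.85175261 -0.32247949]
```

View pics/c4.png

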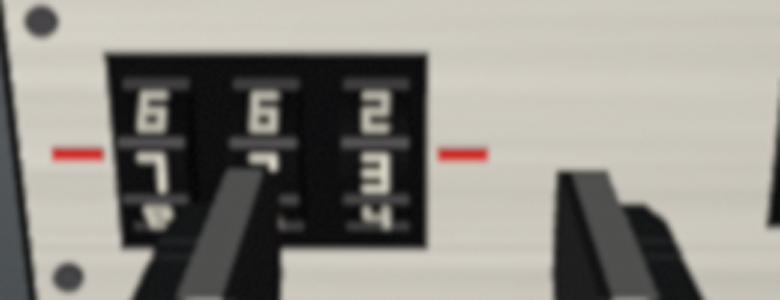

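>>> arm_command(
  deltas=[
    [[0.5,0.9,0],[0,0,0],4],
    [[0.45,0.8,0],[0,0,0],4],
    [[0,0,0.4],[0,0,0],4],
    [[0,0,0.2],[0,0,0],4],
    [[0,0,0.1],[0,0,0],4],
    [[0,0,0],[0,0,0],4],
  ],
)

```text
clock: 9.1
position: [0.5062, -0.1104, 0.2582]
tool_rot: [-3.142, 0.0, -0.227]
force: [-0.7, 0.6, -0.1]
grip_width: 0.0399
finger_force: 0.0
```

>>> arm_command(
  deltas=[
    [[0,0,0.1],[0,0,0],4],
    [[0,0,0],[0,0,0],4],
  ],
)

```text
clock: 9.3
position: [0.5064, -0.1104, 0.2577]
tool_rot: [-3.141, -0.001, -0.227]
force: [-1.5, -0.3, 7.9]
grip_width: 0.0399
finger_force: 3.8
```

>>> arm_command(
  deltas=[
    [[-0.15,0,0],[0,0,0],4],
    [[-0.15,0,0],[0,0,0],4],
    [[-0.15,0,0],[0,0,0],4],
    [[-0.15,0,0],[0,0,0],4],
    [[-0.15,0,0],[0,0,0],4],
    [[-0.15,0,0],[0,0,0],4],
    [[-0.06,0,0],[0,0,0],4],
    [[0,0,0],[0,0,0],4],
  ],
)

```text
clock: 10.1
position: [0.497, -0.1082, 0.2577]
tool_rot: [-3.141, -0.001, -0.227]
force: [-0.9, -0.4, 6.8]
grip_width: 0.0399
finger_force: 3.7
```

>>> arm_command(
  deltas=[
    [[0,0,-0.2],[0,0,0],4],
    [[0,0,-0.6],[0,0,0],4],
    [[0,-0.9,0],[0,0,0],4],
    [[0,-0.9,0],[0,0,0],4],
    [[0.4,-0.8,0],[0,0,0],4],
    [[0.5,-0.8,0],[0,0,0],4],
    [[0.5,0,0],[0,0,0],4],
    [[0,0,0],[0,0,0],4],
  ],
)

```text
clock: 10.9
position: [0.5189, -0.0784, 0.2653]
tool_rot: [3.142, -0.0, -0.227]
force: [-0.1, -0.7, 0.0]
grip_width: 0.0399
finger_force: 0.0
```

```bash
python3 crop.py c5
```

```text
10.9 [ 0.51885181 -0.07842264  0.26527658] [-0.1331047  -0.69853479  0.04080617]
```

View pics/c5.png

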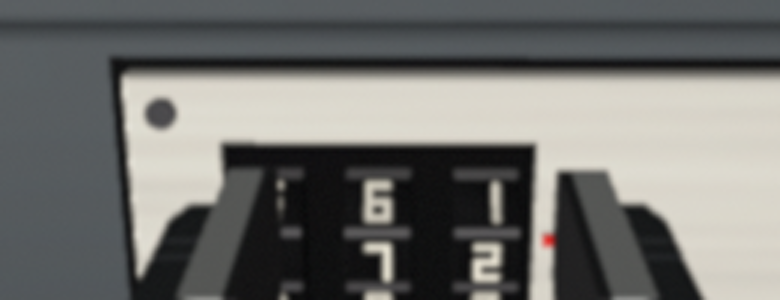

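>>> arm_command(
  deltas=[
    [[0,0.05,0.4],[0,0,0],4],
    [[0,0,0.2],[0,0,0],4],
    [[0,0,0.1],[0,0,0],4],
    [[0,0,0],[0,0,0],4],
  ],
)

```text
clock: 11.35
position: [0.5179, -0.0791, 0.2582]
tool_rot: [3.142, 0.0, -0.227]
force: [0.2, 0.3, 1.1]
grip_width: 0.0401
finger_force: 0.0
```

>>> arm_command(
  deltas=[
    [[0,0,0.09],[0,0,0],4],
    [[0,0,0],[0,0,0],4],
  ],
)

```text
clock: 11.55
position: [0.5181, -0.079, 0.2576]
tool_rot: [-3.142, -0.0, -0.227]
force: [-0.8, -0.3, 3.3]
grip_width: 0.0399
finger_force: 1.8
```

>>> arm_command(
  deltas=[
    [[0,0,0.03],[0,0,0],4],
    [[-0.15,0,0],[0,0,0],4],
    [[-0.15,0,0],[0,0,0],4],
    [[-0.15,0,0],[0,0,0],4],
    [[-0.15,0,0],[0,0,0],4],
  ],
)

```text
clock: 12.05
position: [0.5126, -0.0777, 0.2577]
tool_rot: [-3.141, -0.002, -0.227]
force: [0.3, -1.6, 7.6]
grip_width: 0.0399
finger_force: 4.1
```

>>> arm_command(
  deltas=[
    [[-0.15,0,0],[0,0,0],4],
    [[-0.15,0,0],[0,0,0],4],
    [[-0.15,0,0],[0,0,0],4],
    [[-0.15,0,0],[0,0,0],4],
    [[-0.15,0,0],[0,0,0],4],
    [[-0.15,0,0],[0,0,0],4],
    [[-0.15,0,0],[0,0,0],4],
    [[-0.15,0,0],[0,0,0],4],
    [[-0.1,0,0],[0,0,0],4],
  ],
)

```text
clock: 12.95
position: [0.4995, -0.0747, 0.2575]
tool_rot: [-3.142, -0.0, -0.227]
force: [1.0, 0.1, 5.1]
grip_width: 0.0401
finger_force: 2.5
```

>>> arm_command(
  deltas=[
    [[0,0,-0.2],[0,0,0],4],
    [[0,0,-0.6],[0,0,0],4],
    [[0.7,0,0],[0,0,0],4],
    [[0.75,0,0],[0,0,0],4],
    [[0,0,0.4],[0,0,0],4],
    [[0,0,0.2],[0,0,0],4],
    [[0,0,0.1],[0,0,0],4],
    [[0,0,0],[0,0,0],4],
  ],
)

```text
clock: 13.75
position: [0.5135, -0.0779, 0.258]
tool_rot: [3.142, 0.0, -0.227]
force: [0.2, -0.3, 0.6]
grip_width: 0.0402
finger_force: 0.4
```

>>> arm_command(
  deltas=[
    [[0,0,0.08],[0,0,0],4],
    [[-0.15,0,0],[0,0,0],4],
    [[-0.15,0,0],[0,0,0],4],
    [[-0.15,0,0],[0,0,0],4],
    [[-0.15,0,0],[0,0,0],4],
    [[-0.15,0,0],[0,0,0],4],
    [[-0.15,0,0],[0,0,0],4],
    [[-0.06,0,0],[0,0,0],4],
    [[0,0,0],[0,0,0],4],
  ],
)

```text
clock: 14.65
position: [0.5044, -0.0758, 0.2577]
tool_rot: [-3.141, -0.001, -0.227]
force: [-1.2, -1.2, 6.7]
grip_width: 0.0401
finger_force: 3.6
```

>>> arm_command(
  deltas=[
    [[0,0,-0.2],[0,0,0],4],
    [[0,0,-0.8],[0,0,0],4],
    [[-0.5,2,-0.6],[0,0,0],0],
    [[-0.2,2,-0.4],[0,0,0],0],
    [[0,0,0],[0,0,0],0],
    [[0,0,0],[0,0,0],0],
    [[0,0,0],[0,0,0],0],
  ],
)

```text
clock: 15.35
position: [0.4887, -0.1126, 0.2775]
tool_rot: [-3.141, -0.0, -0.227]
force: [-0.4, 0.4, 0.5]
grip_width: 0.0002
finger_force: 0.0
```

```bash
python3 look.py w3
```

```text
15.35 [ 0.4887 -0.1126  0.2775] [-3.1412 -0.     -0.2266] [-0.4081  0.4353  0.5056] 0.00018969525124179636
deck [315.2, 216.6] 0.84 [ 0.5006 -0.1144  0.075 ] tool: [ 1.2015 -0.0764 20.2503]
dial_left_top [186.1, 222.5] 0.83 [ 0.5153 -0.0529  0.085 ] tool: [ 1.251  -6.4001 19.2526]
dial_middle_top [224.9, 224.0] 0.61 [ 0.5103 -0.0713  0.085 ] tool: [ 1.1748 -4.5026 19.2519]
dial_right_top [260.8, 223.5] 0.67 [ 0.5066 -0.0885  0.085 ] tool: [ 1.2034 -2.738  19.2512]
release_face [393.8, 221.6] 0.6 [ 0.4928 -0.1524  0.0845] tool: [ 1.2925  3.796  19.2989]
lid_edge [317.2, 144.5] 0.75 [ 0.5367 -0.1238  0.075 ] tool: [ 4.9365  0.0269 20.2503]
```

View pics/w3.png

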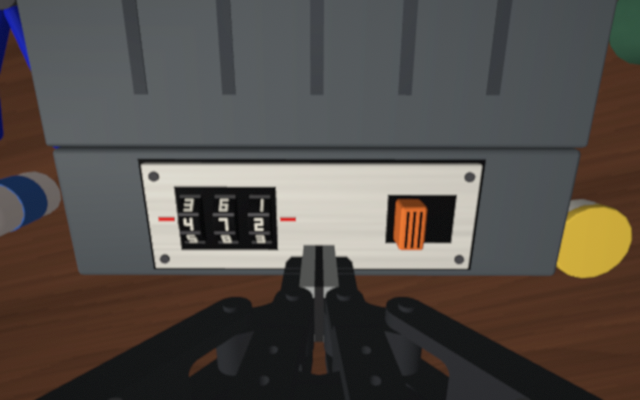

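>>> arm_command(
  deltas=[
    [[0.2,1.2,0.3],[0,0,0],0],
    [[0.2,1.2,0.3],[0,0,0],0],
    [[0,0,0.5],[0,0,0],0],
    [[0,0,0.4],[0,0,0],0],
    [[0,0,0.2],[0,0,0],0],
    [[0,0,0.15],[0,0,0],0],
    [[0,0,0.15],[0,0,0],0],
    [[0,0,0],[0,0,0],0],
  ],
)

```text
clock: 16.5
position: [0.487, -0.1372, 0.2573]
tool_rot: [-3.142, 0.0, -0.227]
force: [-0.7, -0.0, -0.4]
grip_width: -0.0
finger_force: 0.0
```

```bash
python3 look.py w4
```

```text
16.5 [ 0.487  -0.1372  0.2573] [-3.1415  0.0001 -0.2269] [-0.6963 -0.0073 -0.4245] -4.343914125853822e-05
deck [262.5, 238.9] 0.98 [ 0.5008 -0.1146  0.075 ] tool: [ 0.8304 -2.5175 18.2316]
dial_left_top [114.9, 246.8] 0.68 [ 0.5155 -0.053   0.085 ] tool: [ 0.8844 -8.8456 17.232 ]
dial_middle_top [154.8, 248.2] 0.72 [ 0.511  -0.0699  0.085 ] tool: [ 0.8193 -7.1024 17.2319]
dial_right_top [196.1, 249.8] 0.59 [ 0.5062 -0.0873  0.085 ] tool: [ 0.7444 -5.2941 17.2318]
release_face [347.2, 249.4] 0.97 [ 0.4912 -0.1522  0.0845] tool: [ 0.748   1.3632 17.2814]
lid_edge [258.7, 163.7] 0.95 [ 0.5355 -0.1225  0.075 ] tool: [ 4.396  -2.5241 18.2313]
```

View pics/w4.png

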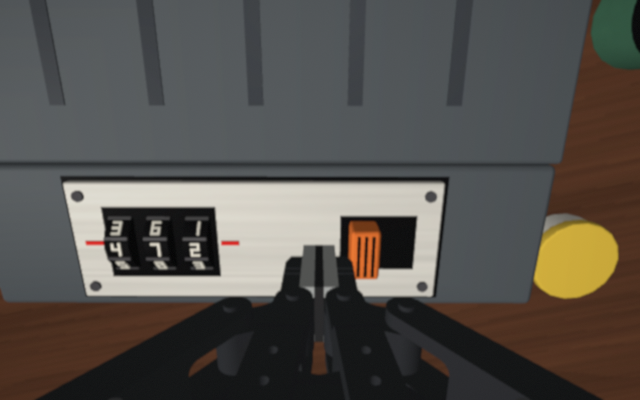

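>>> arm_command(
  deltas=[
    [[0,0.1,0],[0,0,0],0],
    [[0,0.1,0],[0,0,0],0],
    [[0,0.1,0],[0,0,0],0],
    [[0,0.1,0],[0,0,0],0],
    [[0,0.1,0],[0,0,0],0],
    [[0,0.1,0],[0,0,0],0],
    [[0,0.1,0],[0,0,0],0],
  ],
)

```text
clock: 17.55
position: [0.4854, -0.1443, 0.2574]
tool_rot: [-3.141, 0.0, -0.227]
force: [2.2, 3.8, -0.6]
grip_width: 0.0003
finger_force: 2.0
```

>>> arm_command(
  deltas=[
    [[0,0.1,0],[0,0,0],0],
    [[0,0.1,0],[0,0,0],0],
    [[0,0.1,0],[0,0,0],0],
  ],
)

```text
clock: 17.85
position: [0.4847, -0.1472, 0.2574]
tool_rot: [-3.141, 0.0, -0.227]
force: [1.2, 4.3, 0.0]
grip_width: 0.0001
finger_force: 2.3
```

>>> arm_command(
  deltas=[
    [[0,0.1,0],[0,0,0],0],
    [[0,0.1,0],[0,0,0],0],
    [[0,0.1,0],[0,0,0],0],
    [[0,0.1,0],[0,0,0],0],
    [[0,0.1,0],[0,0,0],0],
    [[0,0.1,0],[0,0,0],0],
  ],
)

```text
clock: 18.45
position: [0.4834, -0.1528, 0.2574]
tool_rot: [-3.141, -0.0, -0.227]
force: [2.6, 9.8, -1.6]
grip_width: -0.0003
finger_force: 4.7
```

```bash
python3 - <<'E'
from h import *
p,r,s=tool(); f=bot.grab_frame("wrist"); 
for k in("lid_edge","deck"): m=bot.mark_of(k,f); print(k,m[:1], m and atz(f,m[0]["at"],.075,p,r))
g=f["frame"].astype(int); o=(g[...,0]>180)&(g[...,1]<130)&(g[...,2]<80); o[:,:300]=0; ys,xs=np.nonzero(o); print(xs.min(),xs.max(),ys.min(),ys.max())
E
```

```text
lid_edge [] []
deck [{'at': [231.0, 240.9], 'p': 0.72}] [ 0.49951019 -0.11543506  0.075     ]
345 374 225 277
```

```bash
python3 - <<'E'
from h import *
f=bot.grab_frame("scene"); cv2.imwrite("pics/s2.png",f["frame"][:,:,::-1])
print(bot.mark_of("lid_edge",f)[:1], bot.observe()["force"],bot.observe()["position"])
E
```

```text
[{'at': [204.2, 197.2], 'p': 0.9}] [ 2.36988029  7.69235424 -0.68074077] [ 0.48346173 -0.15264698  0.25736573]
```

View pics/s2.png

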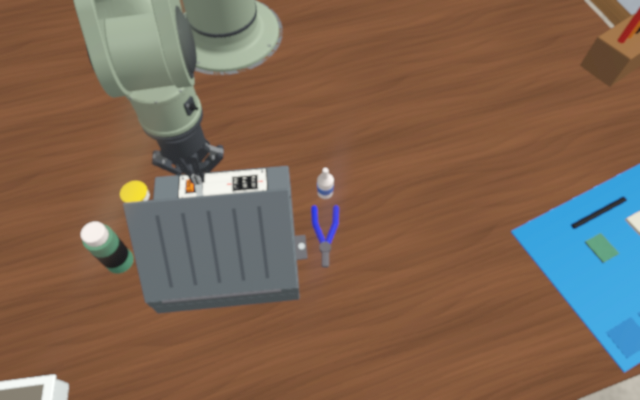

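>>> arm_command(
  deltas=[
    [[0,-0.4,0],[0,0,0],0],
    [[0,-0.8,0],[0,0,0],0],
    [[0,-0.8,0],[0,0,0],0],
    [[-0.8,-0.3,-1],[0,0,0],0],
    [[-2,0,-2],[0,0,0],0],
    [[-2,0,-2],[0,0,0],0],
    [[-2,0,-2],[0,0,0],0],
    [[-2,0,-1],[0,0,0],0],
    [[0,0,0],[0,0,0],0],
    [[0,0,0],[0,0,0],0],
    [[0,0,0],[0,0,0],0],
    [[0,0,0],[0,0,0],0],
    [[0,0,0],[0,0,0],0],
    [[0,0,0],[0,0,0],0],
    [[0,0,0],[0,0,0],0],
    [[0,0,0],[0,0,0],0],
    [[0,0,0],[0,0,0],0],
    [[0,0,0],[0,0,0],0],
    [[0,0,0],[0,0,0],0],
    [[0,0,0],[0,0,0],0],
  ],
)

```text
clock: 20.7
position: [0.4028, -0.1108, 0.3374]
tool_rot: [-3.142, -0.0, -0.227]
force: [0.6, 0.8, -0.4]
grip_width: 0.0002
finger_force: 0.0
```

```bash
python3 - <<'E'
from h import *
np.set_printoptions(precision=4,suppress=True)
X=np.array([.974,-.2257]);c=np.array([.501,-.114]); hinge=c+X*.213
E={}
for n in("scene","top"):
    f=bot.grab_frame(n); m=bot.mark_of("lid_edge",f); print(n,m[:1])
    for th in(0,.4,.8,.95):
        P=np.array([*(hinge-X*.178*np.cos(th)),.075+.178*np.sin(th)]); print(th,proj(f,P))
p,r,s=tool(); print(s["clock"],p)
f=bot.grab_frame("wrist")
for k in("dial_left_top","dial_middle_top","dial_right_top","release_face"):
    m=bot.mark_of(k,f); print(k,m[:1], m and atz(f,m[0]["at"],.085,p,r))
g=f["frame"].astype(int); o=(g[...,0]>180)&(g[...,1]<130)&(g[...,2]<80);ys,xs=np.nonzero(o); print(xs.min(),xs.max(),ys.min(),ys.max())
nub=np.array([*(c+np.array([.2257,.974])*-.045),.092]);print("nub expected",proj(f,nub,p,r))
E
```

```text
scene [{'at': [201.7, 199.6], 'p': 0.89}]
0 [222.0731 202.2656]
0.4 [214.9353 189.4838]
0.8 [207.6863 191.7759]
0.95 [205.195  197.3933]
top [{'at': [421.3, 186.1], 'p': 0.98}]
0 [403.9764 224.3668]
0.4 [410.5257 216.6341]
0.8 [419.3767 195.4626]
0.95 [422.9913 184.4435]
20.9 [ 0.4028 -0.1108  0.3374]
dial_left_top [{'at': [176.0, 50.0], 'p': 0.6}] [ 0.5157 -0.0525  0.085 ]
dial_middle_top [{'at': [209.5, 49.2], 'p': 0.59}] [ 0.5117 -0.0717  0.085 ]
dial_right_top [{'at': [236.5, 51.1], 'p': 0.74}] [ 0.5072 -0.0867  0.085 ]
release_face [{'at': [353.8, 48.7], 'p': 0.66}] [ 0.4932 -0.1536  0.085 ]
156 375 29 69
nub expected [363.1014  49.8901]
```

```bash
python3 -c "
from workcell import bot
print(bot.job_done())"
```

```text
the job is handed in; nothing more can be done
None
```

I handed the job in at about 21 s with the wheels last read at 4-7-2, the lid measured fully open (about 0.95 rad) and the release back at rest. The hand-in returned no verdict; the highest lock force read was about 10 N, sampled only at the end of each move, and the fingers never came near the things beside the box.

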